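Seat a detector head in its corner stop on an optical breadboard

ROBOT

A 6-joint arm with a two-finger parallel gripper is mounted at the origin on the work surface. World frame = base frame: x ahead of the robot, y to its left, z up, the work surface at z = 0. Lengths are in m, angles in rad, forces in N, time in s.
With the tool pointing down it reaches from about 0.375 to 0.9 m from the base axis. Payload 3.1 kg.
Tool frame: the origin (TCP) lies between the finger pads; the fingertips stand 19 mm ahead of it and the grasp point (between the pads) is the TCP; z points along the fingers, y is the line along which they close (so a half turn about z gives the same grasp; the last joint's range is limited). The gripper opens to 87 mm and grips with 3 to 60 N. Pads are 19 mm wide; open, the fingers measure 117 mm over their backs; the gripper's body (75 mm by 190 mm) begins 51 mm behind the grasp point.
Start: joints at [-1.45, 0.527, 1.433, -0, 1.181, -0.178], TCP at [0.184, -0.597, 0.242] pointing down, gripper open.
Joint ranges: [-3.08, 3.08], [-0.75, 2.2], [0.22, 2.44], [-1.43, 4.57], [0, 2.65], [-2.85, 2.85]. Speed limits (rad/s): [2.79, 2.79, 3.14, 3.14, 3.14, 3.14].

INTERFACE

Orientations are given as a unit quaternion [x, y, z, w].
In Python, from rig import robot, camera, camera_info, hand_in gives the robot as it stands.
- The arm moves only by the shell command python3 -m handwheel 'ROWS' [FORCE]. ROWS is a JSON object of lists of equal length, an entry for each row: "hand": the opening, from 0 (shut) to 1 (fully open); "translation": the shift along the world's x, y, z in mm, a list of three; "turn": the turn, a rotation vector about the world's x, y, z in rad, a list of three. In form: {"hand": [hand, ...], "translation": [[tx, ty, tz], ...], "turn": [[ax, ay, az], ...]}. A call has 1 to 12 rows; each row is the pose to reach, as a shift and turn from the pose commanded when the call began; what a row does not reach only later rows make up. A row lasts 1/12 s, in which the tool goes at most 41.7 mm and 7.16 degrees, less where a joint would pass 70% of its speed; a pose out of reach is approached as far as the arm can. A call with a gripper value outside its range is refused whole. The fingers move at their own pace and stop on an object; FORCE is the grip in N (left out, the last holds). Time passes only in rows, so rows that repeat a pose let the fingers close. It gives the time, the measured TCP pose, the force, the opening and the grip force at its end, in the units of the state.
- robot.get_obs(): the state, without advancing time (a new reading comes with each control period).
- camera(name): name is "scene" or "top" or "wrist"; returns (picture, depth): 400x640x3 uint8, red, green, blue; 400x640 float32, m along the optical axis (not along the pixel's ray), 0 where there is no reading.
- camera_info(name): a dict with "vertical_fov" (degrees; the focal length in pixels is half the picture's height over the tangent of half this angle, whatever the lens; pixels are square), "cx", "cy" (the principal point, pixels), "world_from_camera" (4x4, takes a point from camera to world coordinates). Camera axes: x right, y down, z forward; pixel columns grow to the right and rows downward; lengths in m; the calibration is good to about 2 mm. A picture is of the moment at which its call begins: read the wrist's pose just before it. camera_info takes no time and is no camera call; for the wrist camera it gives the pose at the moment of the call.
- hand_in(): hands the job in; it is judged then, once.
The state is a dict: "time": time; "q": joint angles; "joint_velocities": joint speeds; "joint_torque": joint torques, N m; "position": TCP position; "tool_rot": TCP orientation; "ft_force": force on the tool from outside, world axes, zero at the start; "moment": the same for the moment, N m; "grip_width": finger opening in m; "grip_force": force on a finger pad.
Only numpy, scipy, OpenCV 4.12 (cv2) and the standard library are available. Lean on these libraries where they do the work, as an engineer would, in place of code of your own. Each camera call takes 0.05 s, during which the arm holds its last target. There are 200 camera calls.

TASK

Without gripping or lifting it, gently push the grey detector head along the breadboard with the fingers until it sits squarely in the inner corner of the L-shaped metal stop: its long side flush against the long bar and its front face flush against the short bar, with the black lens barrel passing over the short bar. Leave the other loose things where they stand, then move the fingers clear of the head.

Things in the scene. Friction and masses are not known exactly. Their poses are not given: they have to be found in the camera images.
- head: Loose grey detector head on the board: box 110 (its x) x 92 (y) x 50 mm high, low fins and brass port on top to 56 mm, black lens barrel on its front (+x) face. 0.3 to 0.65 kg; slides with dry friction, 2 to 8 N. Origin: centre of its underside; x points out along the barrel, z up. It starts up to 0.45 rad from square, barrel roughly towards the short bar.
- barrel_tip (a point): Centre of the front end of the lens barrel: 24 mm in diameter, axis 37 mm above the underside of the head, standing 15 mm out from the front face (it passes above the short bar).
- stop: Fixed L-shaped stop: two aluminium bars 20 mm wide, 22 mm high; place and yaw vary. Origin: inner corner, where the inner faces meet, at board-top level. x runs along the long bar towards the corner, y points into the long bar, z up. Long bar's inner face: y = 0, from x = -180 mm to the corner. Short bar's inner face: x = 0, from y = -85 mm to the corner.
- seat (a point): Where the origin of the head lies when seated: on the board top, 55 mm back from the short bar and 46 mm out from the long bar (x = -55, y = -46 mm in the stop's frame). Its axes are those of the stop; the seated head's axes are parallel to them.
- board: Fixed black optical breadboard, 580 x 960 mm, 12 mm thick, lying on the bench: a flat plate with a pattern of small holes (50 mm apart) that do not catch anything. Origin: centre of its underside, so that its top is 12 mm above it. All the objects stand on its top.
- tube: Bystander: upright closed blue tube with a white cap, 50 mm in diameter, 100 mm high, loose. Origin: centre of its underside.
- objective: Bystander: small steel microscope objective standing on end, 34 mm in diameter, 43 mm high, loose. Origin: centre of its underside. It and the tube stand one behind the long bar, the other beyond the short bar.
- slidebox: Bystander: flat blue sample box with a clear lid, 80 x 55 x 22 mm, loose, lying on the head's open side away from the long bar. Origin: centre of its underside.
Not all that is in view belongs to the job. There is more than one size of the head; the job needs the larger.

How it is judged:
By the outcome, as a careful person would: the job done as asked, in the order asked, and still so for the second after the job is handed in, with the robot touching nothing.
It also fails if it takes over 45 s, if anything falls off the work surface, if the arm or the gripper's body presses on something with over 40 N, if the wrist force passes 120 N, or if a joint passes its speed limit or range.

## Working session

There is one attempt and no reset: what is moved stays moved. The work goes in short steps, Python scripts to look and compute and a shell command to move; the robot and the scene stay as the last step left them, time stands still between calls to the robot, and variables do not carry over. Pictures are saved under pics/ and viewed, at most 10 in all, crops included, and the job is handed in when it is done.

```bash
mkdir -p pics
cat > h.py <<'E'
import numpy as np, cv2
from rig import robot, camera, camera_info
def K(n):
    i=camera_info(n); f=200/np.tan(np.radians(i["vertical_fov"])/2); return f,i["cx"],i["cy"],np.array(i["world_from_camera"])
def ray(n,uv,z,k=None):
    f,cx,cy,T=k or K(n); uv=np.atleast_2d(np.float64(uv))
    d=np.c_[(uv[:,0]-cx)/f,(uv[:,1]-cy)/f,np.ones(len(uv))]@T[:3,:3].T
    o=T[:3,3]; return o+d*((z-o[2])/d[:,2])[:,None]
def cloud(n,depth,k=None):
    f,cx,cy,T=k or K(n); v,u=np.mgrid[:400,:640]
    return np.stack([(u-cx)/f*depth,(v-cy)/f*depth,depth],-1)@T[:3,:3].T+T[:3,3]
def save(p,im): cv2.imwrite(p,im[...,::-1])
E
python3 - <<'E'
from h import *
o=robot.get_obs(); print(o["position"],o["tool_rot"],o["time"],o["grip_width"])
for n in("top","scene"):
    im,d=camera(n); save(f"pics/{n}0.png",im); np.savez(f"{n}0.npz",im=im,d=d); k=K(n); print(n,k)
E
```

```text
[ 0.183922   -0.59660789  0.2405831 ] [ 9.88860165e-01  1.48843574e-01  2.96534967e-05 -1.07882515e-03] 0.0 0.08698022228564488
top (np.float64(377.2455756377006), 316.70243395479645, 196.92863925961842, array([[ 0.02513667, -0.99020877,  0.13731259,  0.37617379],
       [-0.99951631, -0.02237832,  0.0215953 ,  0.00853944],
       [-0.01831103, -0.137789  , -0.99029233,  0.95648875],
       [ 0.        ,  0.        ,  0.        ,  1.        ]]))
scene (np.float64(463.30328745189314), 324.69648485623384, 208.03360659401017, array([[-0.41128739,  0.48436708, -0.7721601 ,  1.39126286],
       [ 0.91140816,  0.23092583, -0.34060011,  0.40263117],
       [ 0.01333623, -0.84383754, -0.53643299,  0.68734569],
       [ 0.        ,  0.        ,  0.        ,  1.        ]]))
```

View pics/top0.png

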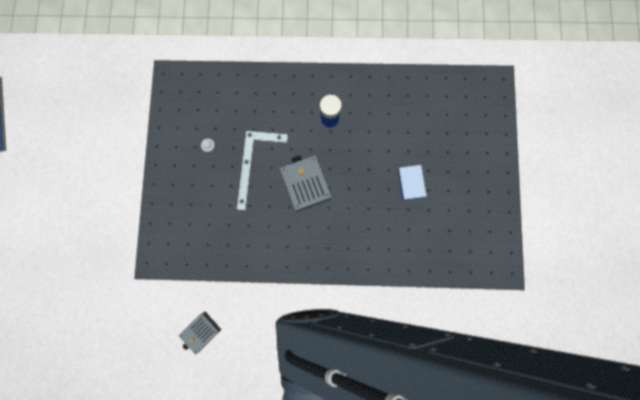

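View pics/scene0.png

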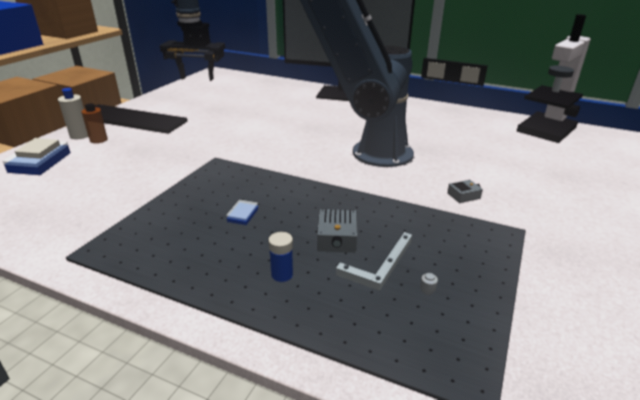

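The large head is at top-view pixel (306,182) and scene pixel (337,230). The only lookalike is the small head off the board at top (200,332) and scene (465,190). The L-stop's corner is at top (249,134), the tube at (330,110), the objective at (208,145) and the slide box at (412,182). I'll take the one on the board, and next measure it and check it in a crop.

```bash
cat >> h.py <<'E'
def rect_of(n,mask,z,k=None):
    c=max(cv2.findContours(mask.astype(np.uint8),cv2.RETR_EXTERNAL,cv2.CHAIN_APPROX_NONE)[0],key=cv2.contourArea)[:,0]
    p=ray(n,c,z,k)[:,:2]; return cv2.minAreaRect((p*1000).astype(np.float32))
E
python3 - <<'E'
from h import *
D=np.load("top0.npz"); im,d=D["im"],D["d"]; P=cloud("top",d); z=P[...,2]
for nm,(x0,x1,y0,y1),lo,hi,zp in [("head",(270,340,150,215),.052,.08,.062),("stop",(232,295,125,215),.026,.05,.034),("box",(390,435,155,205),.024,.05,.034),("small",(170,230,305,360),.015,.08,.03)]:
    m=np.zeros((400,640),bool); m[y0:y1,x0:x1]=True; s=m&(z>lo)&(z<hi)
    print(nm,s.sum(),np.median(z[s]),rect_of("top",s,zp))
b=z[220:260,260:400]; print("board z",np.median(b),b.std())
# bars by brightness
g=im.min(-1); m=np.zeros((400,640),bool); m[125:215,232:295]=True; s=m&(g>130)
h=np.argwhere(s)[:,::-1]
L=h[(h[:,1]>150)]; S=h[h[:,0]>260]
for nm,q in(("long",L),("short",S)):
    p=ray("top",q,.034)[:,:2]*1000; c=p.mean(0); u=np.linalg.svd(p-c)[2][0]; w=(p-c)@[-u[1],u[0]]; print(nm,c,np.degrees(np.arctan2(u[1],u[0])),len(q),np.ptp(w), ((p-c)@u).min(),((p-c)@u).max())
big=cv2.resize(im[110:230,220:350],None,fx=4,fy=4,interpolation=cv2.INTER_CUBIC); save("pics/crop.png",big)
E
```

```text
head 1766 0.06203210048954416 ((542.8790283203125, 60.113983154296875), (125.46662139892578, 91.71597290039062), 22.00393295288086)
stop 940 0.033655449346312094 ((567.4176025390625, 167.10980224609375), (105.3198471069336, 200.48104858398438), 85.99498748779297)
box 731 0.03396584144505432 ((548.3214721679688, -204.9125518798828), (80.74188995361328, 57.162315368652344), 8.93696117401123)
small 955 0.0337243120887214 ((171.66943359375, 304.1060791015625), (62.20415115356445, 90.99932861328125), 46.31557846069336)
board z 0.011972125137246548 0.07339479322709001
long [542.72240803 210.61766722] 176.14603367796704 497 21.69706157472112 -75.18018723532609 73.70115404036956
short [655.0207247 141.8618078] -94.20179475482537 220 21.966390307544913 -33.08132340639147 34.70456700117709
```

View pics/crop.png

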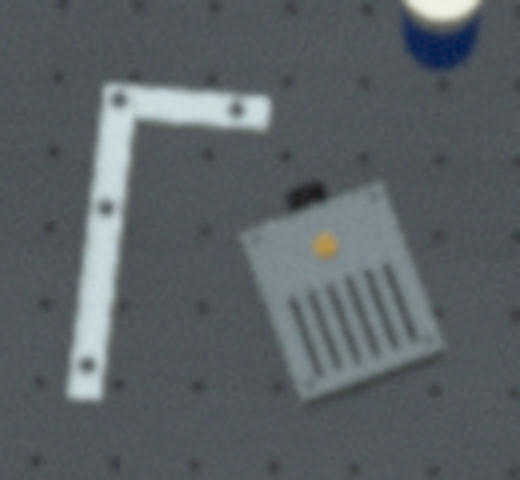

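The crop confirms the choice: the large finned head has its barrel towards the short bar, and the stop's inner corner is at crop (135,120). 

Estimates in world mm:
- **Head:** (536, 57), yaw 22°.
- **Stop:** corner (649, 193.5), yaw -4°.
- **Seat:** (591, 151).
- **Tube:** (711, 1).

I'll align two spread fingers with the head's -y side, push it towards the long bar while turning it square, then push on its back.

```bash
python3 -m handwheel '{"hand":[0.75,0.75,0.75,0.75,0.75,0.75,0.75,0.75,0.75,0.75,0.75,0.75],"translation":[[31,49,0],[62,98,0],[93,147,0],[124,195,0],[155,244,0],[186,293,0],[217,342,0],[247,391,0],[278,440,0],[309,488,0],[340,537,0],[371,586,-60]],"turn":[[0,0,0.12],[0,0,0.24],[0,0,0.36],[0,0,0.48],[0,0,0.6],[0,0,0.72],[0,0,0.84],[0,0,0.96],[0,0,1.08],[0,0,1.2],[0,0,1.32],[0,0,1.44]]}' 10
```

```text
time: 1.1
position: [0.4525, -0.1745, 0.2325]
tool_rot: [0.643, 0.766, 0.0, 0.002]
ft_force: [0.5, -0.1, 0.1]
grip_width: 0.0653
grip_force: 0.0
```

```bash
python3 -m handwheel '{"hand":[0.75,0.75],"translation":[[0,0,0],[0,0,0]],"turn":[[0,0,0],[0,0,0]]}'
```

```text
time: 1.27
position: [0.451, -0.1735, 0.2306]
tool_rot: [0.644, 0.765, -0.0, -0.001]
ft_force: [-0.4, -0.7, 0.5]
grip_width: 0.0655
grip_force: 0.0
```

```bash
python3 -m handwheel '{"hand":[0.75,0.75,0.75,0.75,0.75,0.75,0.75,0.75,0.75,0.75,0.75,0.75],"translation":[[20,32,-20],[40,62,-40],[60,93,-60],[80,124,-80],[104,162,-100],[104,162,-100],[104,162,-125],[104,162,-150],[104,162,-170],[104,162,-185],[104,162,-190],[104,162,-190]],"turn":[[0,0,0.07],[0,0,0.14],[0,0,0.21],[0,0,0.21],[0,0,0.21],[0,0,0.21],[0,0,0.21],[0,0,0.21],[0,0,0.21],[0,0,0.21],[0,0,0.21],[0,0,0.21]]}'
```

```text
time: 2.27
position: [0.5539, -0.0154, 0.0401]
tool_rot: [0.563, 0.827, -0.001, -0.001]
ft_force: [-1.2, -0.5, -0.1]
grip_width: 0.0651
grip_force: 0.0
```

```bash
cat > st.py <<'E'
# head pose from top view in stop frame (mm, deg), and tool pose
from h import *
import sys
o=robot.get_obs(); im,d=camera("top"); P=cloud("top",d); z=P[...,2]
R=lambda a:np.array([[np.cos(a),-np.sin(a)],[np.sin(a),np.cos(a)]])
A=R(np.radians(-4)); C=np.array([649,193.5])
hsv=cv2.cvtColor(im,cv2.COLOR_RGB2HSV)
s=(z>.055)&(z<.0655)&(P[...,0]>.4)&(P[...,0]<.72)&(P[...,1]>-.05)&(P[...,1]<.25)&(im.max(-1)>85)
s=cv2.morphologyEx(s.astype(np.uint8),cv2.MORPH_OPEN,np.ones((5,5)))
r=rect_of("top",s,.062); print("rect",r)
print("centre in stop",(np.array(r[0])-C)@A, "angle rel",(r[2]+4)%90)
t=o["position"][:2]*1000; q=o["tool_rot"]; print("tool stop",(t-C)@A,"tool y deg rel",np.degrees(2*np.arctan2(q[1],q[0]))-90+4, o["position"][2],o["ft_force"],o["time"])
c=(s>0); save("pics/"+sys.argv[1]+".png",cv2.resize(im[100:240,200:380],None,fx=4,fy=4,interpolation=cv2.INTER_CUBIC))
E
python3 st.py a1
```

```text
Traceback (most recent call last):
  File "st.py", line 10, in <module>
    r=rect_of("top",s,.062); print("rect",r)
  File "h.py", line 14, in rect_of
    c=max(cv2.findContours(mask.astype(np.uint8),cv2.RETR_EXTERNAL,cv2.CHAIN_APPROX_NONE)[0],key=cv2.contourArea)[:,0]
      ~~~^^^^^^^^^^^^^^^^^^^^^^^^^^^^^^^^^^^^^^^^^^^^^^^^^^^^^^^^^^^^^^^^^^^^^^^^^^^^^^^^^^^^^^^^^^^^^^^^^^^^^^^^
ValueError: max() iterable argument is empty
```

The arm likely hides the head from the top camera. I'll go on by force and touch, and look with the scene camera afterwards.

```bash
python3 -m handwheel '{"hand":[0.75,0.75,0.75,0.75,0.75,0.75,0.75,0.75,0.75,0.75,0.75,0.75],"translation":[[-2,5,0],[-4,10,0],[-6,15,0],[-6,18,0],[-6,22,0],[-6,26,0],[-5,30,0],[-5,34,0],[-5,38,0],[-4,42,0],[-4,46,0],[-4,50,0]],"turn":[[0,0,0],[0,0,0],[0,0,0],[0,0,0],[0,0,-0.03],[0,0,-0.07],[0,0,-0.1],[0,0,-0.14],[0,0,-0.17],[0,0,-0.21],[0,0,-0.24],[0,0,-0.28]]}'
python3 - <<'E'
from h import *
im,d=camera("scene"); save("pics/s1.png",cv2.resize(im[160:320,220:500],None,fx=2.8,fy=2.8)); np.savez("s1.npz",im=im,d=d)
E
```

```text
time: 3.32
position: [0.5499, 0.0361, 0.0417]
tool_rot: [0.671, 0.741, -0.001, -0.0]
ft_force: [-2.4, -4.2, 0.4]
grip_width: 0.0649
grip_force: 1.8
```

View pics/s1.png

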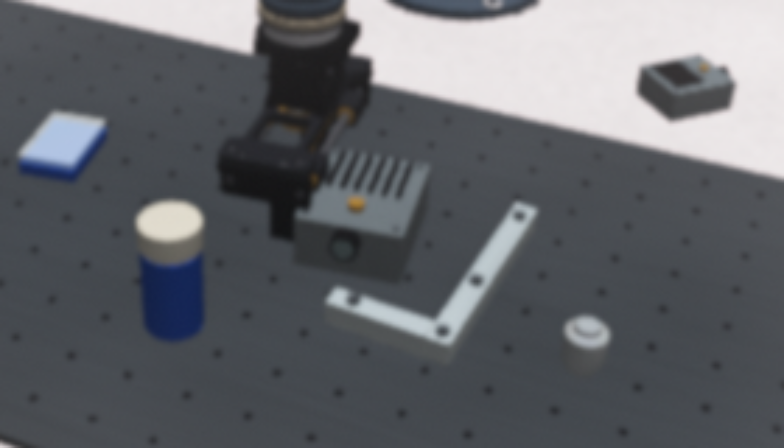

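The fingers press the head's -y side (front at crop (350,245)), and it is turning square. The tube and the box stand untouched. I'll continue the push.

```bash
python3 -m handwheel '{"hand":[0.75,0.75,0.75,0.75,0.75,0.75,0.75,0.75,0.75,0.75,0.75,0.75],"translation":[[0,4,0],[0,8,0],[1,12,0],[1,16,0],[1,20,0],[2,24,0],[2,28,0],[2,32,0],[3,36,0],[3,40,0],[3,44,0],[3,48,0]],"turn":[[0,0,-0.03],[0,0,-0.06],[0,0,-0.09],[0,0,-0.12],[0,0,-0.14],[0,0,-0.16],[0,0,-0.17],[0,0,-0.17],[0,0,-0.17],[0,0,-0.17],[0,0,-0.17],[0,0,-0.17]]}'
cat > look.py <<'E'
from h import *
import sys
im,d=camera("scene"); P=cloud("scene",d); k=K("scene"); n=sys.argv[1]
A=np.array([[np.cos(-.0698),-np.sin(-.0698)],[np.sin(-.0698),np.cos(-.0698)]]); C=np.array([649,193.5])
z=P[...,2]; s=(z>.056)&(z<.072)&(P[...,0]>.42)&(P[...,0]<.70)&(P[...,1]>-.02)&(P[...,1]<.21)&(im.max(-1)>70)
s=cv2.morphologyEx(s.astype(np.uint8),cv2.MORPH_OPEN,np.ones((3,3)))
q=(P[...,:2][s>0]*1000-C)@A; print("head top in stop frame x,y percentiles",np.percentile(q,[1,50,99],axis=0).round(1).tolist())
u=im[160:320,220:500].copy(); save(f"pics/{n}.png",cv2.resize(u,None,fx=2.8,fy=2.8)); np.savez(n+".npz",im=im,d=d)
o=robot.get_obs(); t=o["position"][:2]*1000; r=o["tool_rot"]; print("tool stop",((t-C)@A).round(1),"tool y rel",np.degrees(2*np.arctan2(r[1],r[0]))-86,o["position"][2],np.round(o["ft_force"],1),o["time"])
E
python3 look.py s2
```

```text
time: 4.37
position: [0.5545, 0.0843, 0.0415]
tool_rot: [0.732, 0.681, 0.0, 0.001]
ft_force: [0.4, -5.1, 2.3]
grip_width: 0.0653
grip_force: 2.5
head top in stop frame x,y percentiles [[-135.2, -102.0], [-65.5, -49.9], [-28.9, -12.6]]
tool stop [ -86.7 -114.8] tool y rel -0.11753274549081993 0.041515736854956485 [-0.  -2.8  1.5] 4.4167
```

View pics/s2.png

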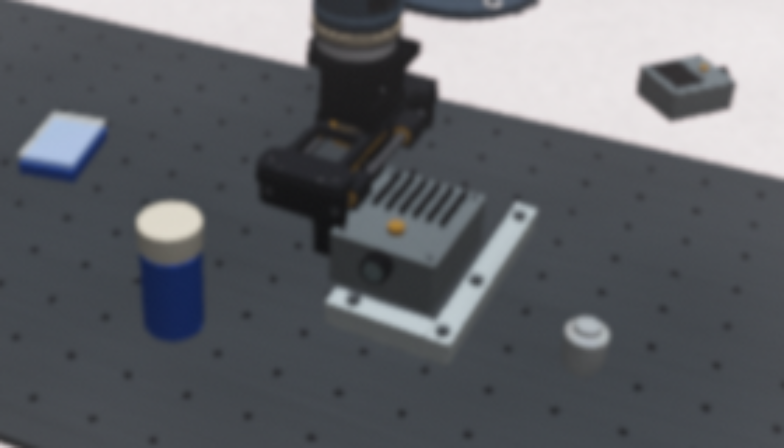

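The head is almost square, about 13 mm from the long bar, with its front about 29 mm from the short bar. I'll close the gap gently.

```bash
python3 -m handwheel '{"hand":[0.75,0.75,0.75,0.75,0.75,0.75,0.75,0.75],"translation":[[0,2,0],[0,4,0],[0,6,0],[0,8,0],[1,9,0],[1,10,0],[1,11,0],[1,11,0]],"turn":[[0,0,0],[0,0,0],[0,0,0],[0,0,0],[0,0,0],[0,0,0],[0,0,0],[0,0,0]]}'
python3 -m handwheel '{"hand":[0.75,0.75,0.75],"translation":[[0,1,0],[0,2,0],[0,2,0]],"turn":[[0,0,0],[0,0,0],[0,0,0]]}'
```

```text
time: 5.08
position: [0.5549, 0.095, 0.0414]
tool_rot: [0.732, 0.681, -0.0, 0.0]
ft_force: [-0.4, -4.3, 2.8]
grip_width: 0.0654
grip_force: 2.3
time: 5.33
position: [0.555, 0.097, 0.0414]
tool_rot: [0.732, 0.681, 0.0, 0.0]
ft_force: [-0.3, -5.6, 2.4]
grip_width: 0.0651
grip_force: 2.4
```

```bash
python3 -m handwheel '{"hand":[0.75,0.75],"translation":[[0,1,0],[0,1,0]],"turn":[[0,0,0],[0,0,0]]}' | grep -E "pos|ft"
python3 -m handwheel '{"hand":[0.75,0.75],"translation":[[0,1,0],[0,1,0]],"turn":[[0,0,0],[0,0,0]]}'| grep -E "pos|ft"
python3 -m handwheel '{"hand":[0.75,0.75],"translation":[[0,1,0],[0,1,0]],"turn":[[0,0,0],[0,0,0]]}'| grep -E "pos|ft"
```

```text
position: [0.555, 0.0979, 0.0414]
ft_force: [-0.5, -4.7, 2.3]
position: [0.5553, 0.098, 0.0414]
ft_force: [0.9, -8.6, 2.5]
position: [0.5555, 0.0981, 0.0415]
ft_force: [-0.1, -11.3, 3.2]
```

The head is stalled flush on the long bar, with the force up to 11 N. Next I back off, lift over, and go behind the head.

```bash
python3 -m handwheel '{"hand":[0.75,0.75,0.75,0.75,0.75,0.75,0.5,0.45,0.45,0.45,0.45,0.45],"translation":[[-1,-10,0],[-2,-25,0],[-2,-25,20],[-2,-25,50],[-2,-25,80],[-10,-20,80],[-20,-10,80],[-30,0,80],[-45,15,80],[-60,30,80],[-70,45,80],[-79,60,80]],"turn":[[0,0,0],[0,0,0],[0,0,0],[0,0,-0.12],[0,0,-0.24],[0,0,-0.36],[0,0,-0.48],[0,0,-0.6],[0,0,-0.72],[0,0,-0.84],[0,0,-0.96],[0,0,-1.08]]}'
python3 -m handwheel '{"hand":[0.45,0.45,0.45,0.45,0.45,0.45],"translation":[[0,0,0],[0,0,0],[0,0,0],[0,0,0],[0,0,0],[0,0,0]],"turn":[[0,0,-0.12],[0,0,-0.24],[0,0,-0.36],[0,0,-0.49],[0,0,-0.49],[0,0,-0.49]]}'
python3 look.py s3
```

```text
time: 6.83
position: [0.474, 0.1614, 0.1209]
tool_rot: [0.979, 0.204, -0.001, -0.001]
ft_force: [0.1, -0.3, 1.0]
grip_width: 0.0402
grip_force: 0.0
time: 7.33
position: [0.4754, 0.1606, 0.121]
tool_rot: [0.999, -0.034, -0.0, -0.0]
ft_force: [-0.1, 0.2, 0.9]
grip_width: 0.0393
grip_force: 0.0
head top in stop frame x,y percentiles [[-134.8, -89.3], [-66.6, -38.0], [-29.1, 1.1]]
tool stop [-170.8  -45.1] tool y rel -89.93169200599927 0.12104300919055962 [-0.1 -0.5 -0.6] 7.3833
```

View pics/s3.png

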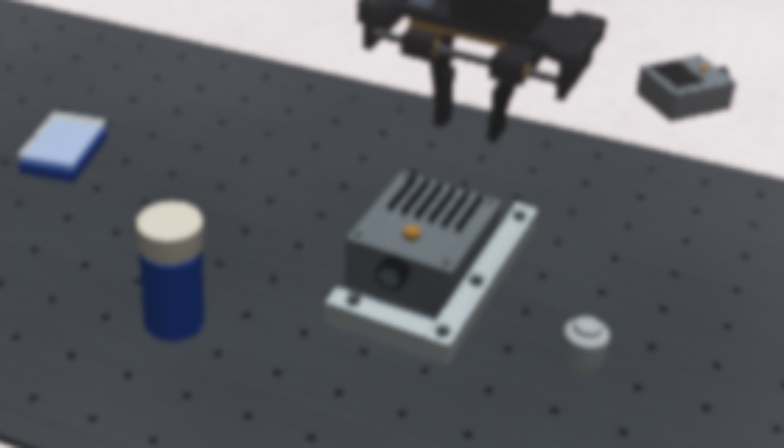

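The head lies flush along the long bar, with about 29 mm left to the short bar. The fingers are behind it, clear. Now I descend and push along the bar.

```bash
python3 -m handwheel '{"hand":[0.45,0.45,0.45,0.45,0.45,0.45,0.45,0.45,0.45,0.45,0.45,0.45],"translation":[[0,-3,-25],[0,-3,-50],[0,-3,-70],[0,-3,-80],[5,-3,-80],[10,-4,-80],[14,-4,-80],[17,-4,-80],[20,-4,-80],[23,-5,-80],[26,-5,-80],[29,-5,-80]],"turn":[[0,0,0],[0,0,0],[0,0,0],[0,0,0],[0,0,0],[0,0,0],[0,0,0],[0,0,0],[0,0,0],[0,0,0],[0,0,0],[0,0,0]]}'
python3 -m handwheel '{"hand":[0.45,0.45,0.45,0.45,0.45,0.45,0.45,0.45],"translation":[[3,0,0],[6,0,0],[9,-1,0],[12,-1,0],[14,-1,0],[16,-1,0],[18,-1,0],[18,-1,0]],"turn":[[0,0,0],[0,0,0],[0,0,0],[0,0,0],[0,0,0],[0,0,0],[0,0,0],[0,0,0]]}'
```

```text
time: 8.38
position: [0.5, 0.1551, 0.0417]
tool_rot: [0.999, -0.035, -0.005, 0.0]
ft_force: [-9.2, -0.3, 7.2]
grip_width: 0.0394
grip_force: 4.4
time: 9.05
position: [0.5192, 0.1541, 0.0417]
tool_rot: [0.999, -0.035, -0.004, 0.0]
ft_force: [-5.1, 0.4, 4.2]
grip_width: 0.0392
grip_force: 3.0
```

```bash
python3 -m handwheel '{"hand":[0.45,0.45,0.45,0.45],"translation":[[2,0,0],[4,0,0],[5,0,0],[5,0,0]],"turn":[[0,0,0],[0,0,0],[0,0,0],[0,0,0]]}'| grep -E "pos|ft"
for i in 1; do python3 -m handwheel '{"hand":[0.45,0.45],"translation":[[1,0,0],[1,0,0]],"turn":[[0,0,0],[0,0,0]]}'| grep -E "pos|ft"; done
python3 -m handwheel '{"hand":[0.45,0.45],"translation":[[1,0,0],[1,0,0]],"turn":[[0,0,0],[0,0,0]]}'| grep -E "pos|ft"
python3 -m handwheel '{"hand":[0.45,0.45],"translation":[[1,0,0],[1,0,0]],"turn":[[0,0,0],[0,0,0]]}'| grep -E "pos|ft"
```

```text
position: [0.5233, 0.154, 0.0417]
ft_force: [-8.8, -0.4, 5.5]
position: [0.5233, 0.154, 0.0417]
ft_force: [-8.5, -1.3, 8.0]
position: [0.5233, 0.154, 0.0417]
ft_force: [-11.6, -0.2, 8.3]
position: [0.5232, 0.154, 0.0416]
ft_force: [-12.5, -0.1, 10.0]
```

```bash
python3 -m handwheel '{"hand":[0.45,0.45,0.45],"translation":[[1,0,0],[2,0,0],[2,0,0]],"turn":[[0,0,0],[0,0,0],[0,0,0]]}'| grep -E "pos|ft"
python3 look.py s4
```

```text
position: [0.5232, 0.154, 0.0416]
ft_force: [-15.3, 0.9, 13.1]
head top in stop frame x,y percentiles [[-106.3, -89.2], [-37.5, -37.4], [-1.2, 0.9]]
tool stop [-122.7  -48.2] tool y rel -90.02560689512968 0.041554505197749905 [-14.5   0.1  12. ] 10.1833
```

View pics/s4.png

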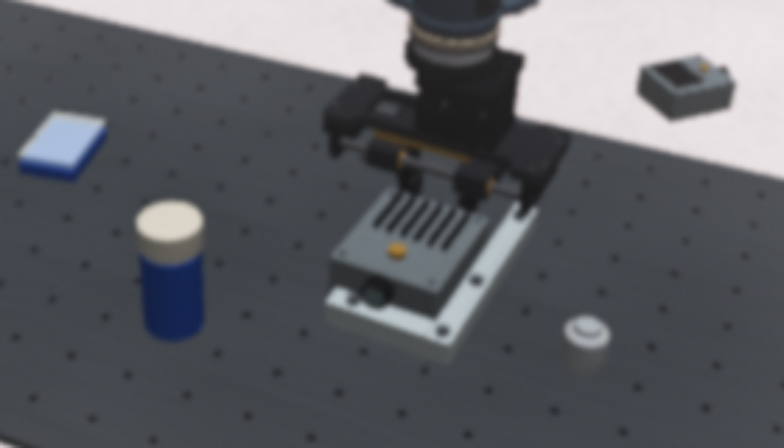

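It's against the short bar too: the barrel passes over it at crop (375,292), and the force is rising with no motion. I'll withdraw and check it in the top view.

```bash
python3 -m handwheel '{"hand":[0.45,0.45,0.45,0.45,0.45,0.45,0.45,0.45,0.45,0.45,0.45,0.45],"translation":[[-12,1,0],[-30,2,0],[-35,2,20],[-35,2,50],[-35,2,80],[-35,-20,110],[-35,-60,120],[-35,-100,120],[-35,-140,120],[-35,-180,120],[-35,-220,120],[-35,-260,120]],"turn":[[0,0,0],[0,0,0],[0,0,0],[0,0,0],[0,0,0],[0,0,0],[0,0,0],[0,0,0],[0,0,0],[0,0,0],[0,0,0],[0,0,0]]}'| grep -E "pos|ft|time"
python3 - <<'E'
from h import *
im,d=camera("top"); P=cloud("top",d); z=P[...,2]; np.savez("t5.npz",im=im,d=d)
s=(z>.052)&(z<.08)&(P[...,0]>.5)&(P[...,0]<.72)&(P[...,1]>.05)&(P[...,1]<.25)
r=rect_of("top",s,.062); print(r)
g=(z>.026)&(z<.05)&(P[...,0]>.4)&(P[...,0]<.72)&(P[...,1]>.05)&(P[...,1]<.25)
print(rect_of("top",g,.034))
save("pics/t5.png",cv2.resize(im[110:230,210:340],None,fx=5,fy=5,interpolation=cv2.INTER_CUBIC))
E
```

```text
time: 11.18
position: [0.498, -0.1081, 0.1623]
ft_force: [1.2, 0.0, -0.4]
((597.1307373046875, 150.81007385253906), (92.62976837158203, 124.81556701660156), 85.87931060791016)
((567.214599609375, 163.35897827148438), (112.83154296875, 200.13946533203125), 85.99498748779297)
```

View pics/t5.png

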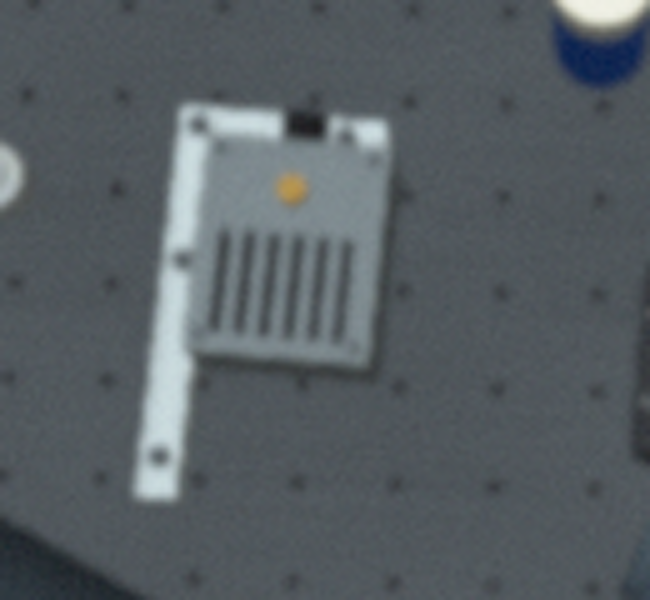

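In the top view the head is square (−4.1° against −4.0°) and flush on the long bar. In x it reads about 1.3 mm short of the seat, and the fingers stalled with a large downward force that may have locked the head by friction. I'll press again from behind, countering the downward force.

```bash
python3 -m handwheel '{"hand":[0.45,0.45,0.45,0.45,0.45,0.45,0.45,0.45,0.45,0.45,0.45,0.45],"translation":[[-8,38,0],[-15,76,0],[-15,114,0],[-15,152,0],[-15,190,0],[-15,228,0],[-15,263,0],[-15,263,-30],[-15,263,-65],[-15,263,-95],[-15,263,-118],[-15,263,-118]],"turn":[[0,0,0],[0,0,0],[0,0,0],[0,0,0],[0,0,0],[0,0,0],[0,0,0],[0,0,0],[0,0,0],[0,0,0],[0,0,0],[0,0,0]]}'
python3 -m handwheel '{"hand":[0.45,0.45,0.45,0.45,0.45,0.45,0.45,0.45,0.45],"translation":[[4,0,0],[8,0,0],[12,0,0],[16,-1,0],[20,-1,0],[24,-1,0],[28,-1,0],[32,-1,0],[34,-1,0]],"turn":[[0,0,0],[0,0,0],[0,0,0],[0,0,0],[0,0,0],[0,0,0],[0,0,0],[0,0,0],[0,0,0]]}'
```

```text
time: 12.23
position: [0.4805, 0.1572, 0.0401]
tool_rot: [0.999, -0.035, -0.003, 0.0]
ft_force: [-0.4, -0.5, -0.6]
grip_width: 0.0392
grip_force: 0.0
time: 12.98
position: [0.5177, 0.1561, 0.0434]
tool_rot: [0.999, -0.036, 0.001, -0.0]
ft_force: [-0.3, -0.3, -0.3]
grip_width: 0.0391
grip_force: 0.0
```

```bash
python3 -m handwheel '{"hand":[0.45,0.45,0.45,0.45,0.45,0.45],"translation":[[2,0,0],[4,0,0],[6,0,0],[8,0,0],[10,-1,0],[10,-1,0]],"turn":[[0,0,0],[0,0,0],[0,0,0],[0,0,0],[0,0,0],[0,0,0]]}'|grep -E "pos|ft|rot"
python3 -m handwheel '{"hand":[0.45,0.45,0.45,0.45],"translation":[[1,0,1],[2,0,3],[3,0,5],[3,0,5]],"turn":[[0,0,0],[0,0,0],[0,0,0],[0,0,0]]}'|grep -E "pos|ft|rot"
python3 -m handwheel '{"hand":[0.45,0.45,0.45,0.45],"translation":[[1,0,1],[2,0,2],[3,0,3],[3,0,3]],"turn":[[0,0,0],[0,0,0],[0,0,0],[0,0,0]]}'|grep -E "pos|ft|rot"
```

```text
position: [0.5235, 0.1555, 0.0429]
tool_rot: [0.999, -0.035, -0.004, 0.0]
ft_force: [-4.9, 2.6, 3.2]
position: [0.5239, 0.1553, 0.0468]
tool_rot: [0.999, -0.035, -0.006, 0.001]
ft_force: [-6.9, 0.9, -3.0]
position: [0.5241, 0.1553, 0.049]
tool_rot: [0.999, -0.035, -0.01, 0.001]
ft_force: [-8.2, 3.3, -2.4]
```

```bash
python3 -m handwheel '{"hand":[0.45,0.45,0.45,0.45,0.45,0.45],"translation":[[1,0,0],[2,0,1],[3,0,2],[4,0,2],[6,0,3],[6,0,3]],"turn":[[0,0,0],[0,0,0],[0,0,0],[0,0,0],[0,0,0],[0,0,0]]}'|grep -E "pos|ft|rot"
```

```text
position: [0.5244, 0.1553, 0.0508]
tool_rot: [0.999, -0.035, -0.016, 0.001]
ft_force: [-16.4, 2.8, -2.2]
```

At 16 N with almost no vertical load, the head does not budge, and dry friction is at most 8 N. So it bears on the short bar. I'll withdraw for good and check once more.

```bash
python3 -m handwheel '{"hand":[0.45,0.45,0.45,0.45,0.45,0.45,0.45,0.45,0.45,0.45,0.45,0.45],"translation":[[-8,0,-3],[-18,1,-5],[-35,2,-5],[-50,3,0],[-50,3,35],[-50,3,70],[-50,-20,110],[-50,-60,120],[-50,-100,120],[-50,-140,120],[-50,-180,120],[-50,-220,120]],"turn":[[0,0,0],[0,0,0],[0,0,0],[0,0,0],[0,0,0],[0,0,0],[0,0,0],[0,0,0],[0,0,0],[0,0,0],[0,0,0],[0,0,0]]}'| grep -E "pos|ft|time"
python3 -m handwheel '{"hand":[0.45,0.45,0.45],"translation":[[0,-40,0],[0,-40,0],[0,-40,0]],"turn":[[0,0,0],[0,0,0],[0,0,0]]}'| grep -E "pos|ft|time"
python3 - <<'E'
from h import *
im,d=camera("top"); P=cloud("top",d); z=P[...,2]
s=(z>.052)&(z<.08)&(P[...,0]>.5)&(P[...,0]<.72)&(P[...,1]>.05)&(P[...,1]<.25)
print(rect_of("top",s,.062))
s=(z>.024)&(z<.05)&(P[...,0]>.45)&(P[...,0]<.65)&(P[...,1]>-.27)&(P[...,1]<-.14)
print("box",rect_of("top",s,.034))
save("pics/t6.png",im)
E
```

```text
time: 15.65
position: [0.4896, -0.0672, 0.1753]
ft_force: [0.2, -0.6, -0.2]
time: 15.9
position: [0.4898, -0.1078, 0.1748]
ft_force: [0.4, -0.7, 0.6]
((597.0463256835938, 150.816162109375), (92.62976837158203, 124.98489379882812), 85.87931060791016)Traceback (most recent call last):
  File "<stdin>", line 6, in <module>
  File "h.py", line 14, in rect_of
    c=max(cv2.findContours(mask.astype(np.uint8),cv2.RETR_EXTERNAL,cv2.CHAIN_APPROX_NONE)[0],key=cv2.contourArea)[:,0]
      ~~~^^^^^^^^^^^^^^^^^^^^^^^^^^^^^^^^^^^^^^^^^^^^^^^^^^^^^^^^^^^^^^^^^^^^^^^^^^^^^^^^^^^^^^^^^^^^^^^^^^^^^^^^
ValueError: max() iterable argument is empty
```

The head's pose is unchanged after the second press, so it was already against the stop. The box is only hidden under the arm, and the tool passed well above it.

```bash
python3 -c "from rig import hand_in; print(hand_in())"
```

```text
the job is handed in; nothing more can be done
None
```

I pushed the large head into the inner corner of the stop and handed the job in at about 16 s: it is flush and square on the long bar and would not move under a 16 N push towards the short bar, although the camera placed it about 1.3 mm short there (calibration is good to about 2 mm); the fingers are clear, and the other objects were not touched as far as I could see (the arm hid the box in the last view).

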